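# Bed a game-board blank in the groove-spacing jig and draw the index plunger

## Task

The wooden game-board blank lies loose on the carriage of the groove-spacing jig. With the index plunger still seated so that the carriage stays locked, push the blank home so that one long edge lies flat against the fence and its end touches the end stop; then pull the plunger's knob straight up as far as it goes and hold it there, so that the pin is clear of its hole and the carriage is free to be slid on. Finish while still holding the knob up, with the carriage not yet shifted and the blank still tight against both stops, and leave the other things on the bench alone.

Things in the scene. Friction and masses are not known exactly. Their poses are not given: they have to be found in the camera images.
- jig: Grey base board of the jig, screwed to the bench: 300 (x) x 610 (y) x 18 mm, y = -300 to +310. Origin on the bench; x points away from the robot, y along the aluminium rails (12 wide, at x = -127 and +127, tops 30 above the bench). Its dark steel bracket (x = -150 to -86, 36 wide about y = 0, top 46, sleeve on it to 64 above the bench) carries the plunger.
- carriage: Plywood carriage, 240 (x) x 310 (y) mm, 1.1 kg, loose between the rails (1 mm play a side); only the plunger's pin stops it sliding along y. Origin under its middle, axes as the jig's; it starts at x = 0, y = -115, z = 18 in the jig's frame. Deck top 12 mm above the origin. Near edge (x = -120 to -88): aluminium index bar, flush with the deck, with a row of holes.
- corner (a point): Inside corner of the stops at deck height, at x = +90, y = +130 on the carriage, axes as the carriage's. From it the fence (aluminium strip, 12 mm above the deck, face 285 long) runs towards -y along the far edge, and the end stop (dark wooden block, face 85 long, 12 high) runs towards -x. The deck lies at negative x and y.
- blank: Game-board blank, flat board 130 (x) x 180 (y) x 15 mm, pale field, darker frame, about 0.25 kg, lying loose on the deck, up to 0.12 rad askew, its middle 10 to 28 mm short of home towards -x and 15 to 45 mm towards -y. Origin at the middle of its underside; home, it is 65 mm (x) and 90 mm (y) short of the corner. Sliding it takes 1 to 2.5 N.
- blank_corner (a point): The blank's corner at its +x, +y, on the underside: the one that belongs in the corner of the stops.
- blank_far_end (a point): The other end of the same long edge (the blank's +x, -y corner), on the underside.
- plunger (a joint): Sprung index plunger, upright. 0 m = pin seated in its hole of the index bar, 0.016 m = pulled right up to its stop. The spring pulls it down again, with 6 N seated and 14 N at the top; it does not latch. The 10 mm pin stands 10 mm in the hole when seated.
- knob (a point): Black round knob on the plunger, 29 mm across, 29 high. This point is the middle of its underside, z up; seated it is at x = -104, y = 0, z = 68 mm in the jig's frame (knob top 97 above the bench). It moves straight up with the plunger. Straight sides to grip lie 9 to 26 mm above this point; below they taper to a 20 mm neck.
- router: Small hand router standing on its 88 mm square base, 188 mm high, at the left of the bench. Leave alone. Origin under its base.
- glue: White glue bottle with an orange cap, 60 mm across, 170 mm high, at the right. Leave alone. Origin under its base.
- mallet: Wooden mallet lying on the bench at the right, about 260 mm long, head 60 x 100 x 66 mm. Leave alone. Origin on the bench under it.
- strips: Four thin dark inlay strips taped together, 27 x 228 x 6 mm, lying on the bench at the left. Leave alone. Origin under their middle, their length along y.
- bridge (a point): Middle of the jig's router bridge, x = 0, y = +111 in the jig's frame, 58 mm above the bench, axes as the jig's: two aluminium bars along x, 298 long, 20 wide, centres 57 mm either side of this point in y, tops at its height.
Things that resemble listed ones, but are neither listed nor needed, are in the scene too. Of the things like the blank, leave any that is blue; of the rest the smaller one is meant.

How it is judged:
By the outcome, as a careful person would: the job done as asked, in the order asked, and still so for the second after the job is handed in, while the arm keeps its last pose, push and grip.
It also fails if it takes over 72 s, if anything falls off the work surface, if the arm or the gripper's body presses on something with over 40 N, if the wrist force passes 120 N, or if a joint passes its speed limit or range.

## Robot

A 6-joint arm with a two-finger parallel gripper is mounted at the origin on the work surface. World frame = base frame: x ahead of the robot, y to its left, z up, the work surface at z = 0. Lengths are in m, angles in rad, forces in N, time in s.
With the tool pointing down it reaches from about 0.35 to 0.725 m from the base axis. Payload 6 kg.
Tool frame: the origin (TCP) lies at the very end of the fingers, on their centre line; the grasp point (between the pads) lies 19 mm behind it; x points along the fingers, z is the direction in which the jaws open and shut, and the axes are right-handed (so a half turn about x gives the same grasp; the last joint's range is limited). The gripper opens to 85 mm and grips with 20 to 120 N. Pads are 22 mm wide; open, the fingers measure 114 mm over their backs; the gripper's body (76 mm by 85 mm) begins 54 mm behind the grasp point. The pads swing forward as they close: fully open they stand 13 mm farther back than shut.
Start: joints at [1.558, 0.04, 0.085, 0, -1.615, -0.334], TCP at [0.204, 0.564, 0.231] pointing down, gripper open.
Joint ranges: [-2.56, 2.56], [-1.29, 2.01], [-1.08, 1.49], [-3.29, 1.98], [-2.81, -0.18], [-2.99, 2.99]. Speed limits (rad/s): [2.57, 2.57, 3.01, 3.14, 3.14, 3.14].

## Interface

Orientations are given as a unit quaternion [x, y, z, w].
In Python, from rig import bot gives the robot as it stands.
- The arm moves only by the tool step_arm, never from a script. Its argument "increments" is a list of rows, each a list of 7 numbers: the turn, a rotation vector about the tool's x, y, z in rad, then the shift along the tool's x, y, z in mm, then the gripper's target within -1 to 1 (shut at 1, half-way at 0, fully open at -1). A call has 1 to 10 rows; each row shifts and turns the pose as measured when the row begins, along the tool's axes as they then stand; what a row does not reach is not made up. A row lasts 1/8 s, in which the tool goes at most 62.5 mm and 10.7 degrees, less where a joint would pass 70% of its speed; a pose out of reach is approached as far as the arm can. A call is refused whole if a number of a shift passes 62.5 or a number of a turn 0.188, either way. A call with a gripper value outside its range is refused whole. The fingers move at their own pace and stop on an object; "squeeze" is the grip in N (left out, the last holds). Time passes only in rows, so rows that do not move let the fingers close. It gives the time, the measured TCP pose, the force and the opening at its end, in the units of the state.
- bot.read_state(): the state, without advancing time (a new reading comes with each control period).
- bot.grab_frame(name): name is "scene" or "side" or "wrist"; returns a dict with "image" (420x560x3 uint8, red, green, blue), "z_map" (420x560 float32, m along the optical axis (not along the pixel's ray), 0 where there is no reading), "K" (3x3 intrinsics, pixels), "R" (3x3) and "t" (3): a world point X has camera coordinates R X + t. Camera axes: x right, y down, z forward; pixel columns grow to the right and rows downward; lengths in m; the calibration is good to about 2 mm. A picture is of the moment at which its call begins.
- bot.close_job(): hands the job in, once; it reports no verdict.
The state is a dict: "t": time; "q": joint angles; "qvel": joint speeds; "joint_efforts": joint torques, N m; "tcp_pos": TCP position; "orientation": TCP orientation; "ft_force": force on the tool from outside, world axes, zero at the start; "wrist_torque": the same for the moment, N m; "gripper_width": opening from 0.0 (shut) to 1.0 (fully open).
Only numpy, scipy, OpenCV 4.12 (cv2) and the standard library are available. Lean on these libraries where they do the work, as an engineer would, in place of code of your own. Each camera call takes 0.05 s, during which the arm holds its last target. There are 200 camera calls.

## Working session

There is one attempt and no reset: what is moved stays moved. The work goes in short steps, Python scripts to look and compute and a tool call to move; the robot and the scene stay as the last step left them, time stands still between calls to the robot, and variables do not carry over. Pictures are saved under pics/ and viewed, about 8 in all and at most 12, crops included, and the job is handed in when it is done.

Besides the shell and the picture viewer there is one more tool, called after "Emit:" as a command line: name --pt "numbers of a row" for each row, then --argument value for the rest. step_arm: Moves the arm, as the interface text tells. Its arguments: {"type":"object","properties":{"increments":{"type":"array"},"squeeze":{"type":"number"}},"required":["increments"]}

```bash
ls; mkdir -p pics; cat > h.py <<'E'
import numpy as np, cv2
from rig import bot
from scipy.spatial.transform import Rotation as Ro
def grab(n,save=None):
    f=bot.grab_frame(n)
    if save: cv2.imwrite('pics/'+save,f['image'][:,:,::-1])
    return f
def ray(f,uv,z):
    uv=np.atleast_2d(uv).astype(float)
    d=np.c_[uv,np.ones(len(uv))]@np.linalg.inv(f['K']).T@f['R']
    c=-f['R'].T@f['t']
    return c+d*((z-c[2])/d[:,2])[:,None]
def cloud(f):
    h,w=f['z_map'].shape
    u,v=np.meshgrid(np.arange(w),np.arange(h))
    p=np.stack([u,v,np.ones_like(u)],-1)@np.linalg.inv(f['K']).T*f['z_map'][...,None]
    return (p-f['t'])@f['R']
def proj(f,X):
    p=np.atleast_2d(X)@f['R'].T+f['t']; p=p@f['K'].T
    return p[:,:2]/p[:,2:]
E
python3 - <<'E'
from h import *
for n in ("scene","side"):
    f=grab(n,n+'0.png'); print(n,-f['R'].T@f['t'],f['K'][0,0])
s=bot.read_state(); print({k:np.round(v,3) for k,v in s.items()}, Ro.from_quat(s['orientation']).as_matrix().round(3))
a=cv2.imread('pics/scene0.png');b=cv2.imread('pics/side0.png')
E
```

```text
pics
scene [ 1.36773836 -0.31272603  1.1035623 ] 412.7017011529864
side [-0.06478591 -0.61030042  1.02328726] 386.4315381269769
{'t': np.float64(0.1), 'q': array([ 1.558,  0.041,  0.084, -0.   , -1.615, -0.334]), 'qvel': array([ 0.001,  0.   ,  0.002,  0.002, -0.002, -0.001]), 'joint_efforts': array([-4.0000e-03, -3.6934e+01,  3.4828e+01,  6.9520e+00, -4.0000e-03,
       -0.0000e+00]), 'tcp_pos': array([0.204, 0.564, 0.23 ]), 'orientation': array([-0.578, -0.406,  0.579, -0.407]), 'ft_force': array([-0.996,  0.001, -0.124]), 'wrist_torque': array([0.014, 0.018, 0.06 ]), 'gripper_width': np.float64(0.999)} [[-0.     0.94  -0.34 ]
 [-0.002 -0.34  -0.94 ]
 [-1.     0.     0.002]]
```

View pics/scene0.png

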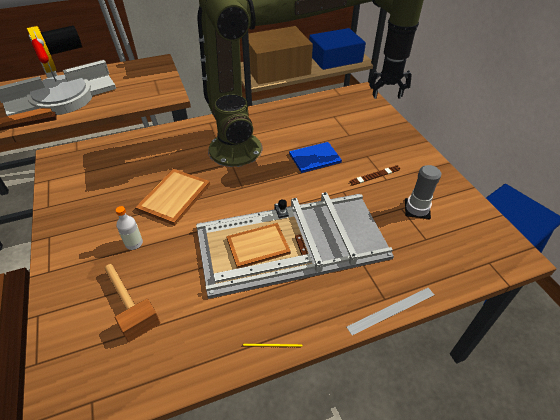

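View pics/side0.png

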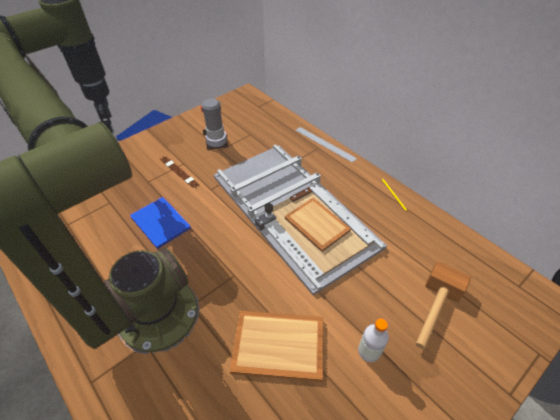

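Candidates for the blank are the board on the carriage, scene (258,244) / side (318,222), the larger loose board, scene (172,195) / side (280,345), and the blue one, scene (315,157). The board on the carriage fits: it is the smaller of the two that aren't blue, and it lies on the deck. I'll check this in an enlarged crop.

```bash
python3 - <<'E'
from h import *
a=cv2.imread('pics/scene0.png')[180:300,190:400];b=cv2.imread('pics/side0.png')[140:295,205:395]
a=cv2.resize(a,None,fx=2.6,fy=2.6,interpolation=cv2.INTER_CUBIC)  # 546x312
b=cv2.resize(b,None,fx=1.9,fy=1.9,interpolation=cv2.INTER_CUBIC)
c=np.zeros((a.shape[0]+b.shape[0],a.shape[1],3),np.uint8);c[:a.shape[0]]=a;c[a.shape[0]:,:b.shape[1]]=b
cv2.imwrite('pics/crop0.png',c[:600]);print(c.shape)
f=grab('scene');P=cloud(f)
g=grab('side');Q=cloud(g)
for n,F,C,uvs in (('scene',f,P,[(258,244),(172,195),(283,203),(335,210),(306,245)]),('side',g,Q,[(318,222),(280,345),(268,207)])):
    for u,v in uvs: print(n,(u,v),C[v,u].round(4))
# blank & larger board sizes
for n,F,C,box,z in (('scene',f,P,(220,215,295,270),.045),('scene',f,P,(130,165,212,225),.015),('side',g,Q,(280,190,355,252),.045)):
    x0,y0,x1,y1=box
    hsv=cv2.cvtColor(F['image'],cv2.COLOR_RGB2HSV)[y0:y1,x0:x1]
    Z=C[y0:y1,x0:x1,2]; m=((abs(Z-z)<.005)&(hsv[...,1]>70)).astype(np.uint8)
    cs=max(cv2.findContours(m,0,2)[0],key=cv2.contourArea)[:,0]+[x0,y0]
    W=ray(F,cs,z)[:,:2]
    r=cv2.minAreaRect((W*1000).astype(np.float32)); print(n,r,cv2.boxPoints(r).round(1).tolist())
E
```

```text
(606, 546, 3)
scene (258, 244) [ 0.5575 -0.0797  0.0443]
scene (172, 195) [ 0.2032 -0.3005  0.0175]
scene (283, 203) [0.4613 0.0442 0.0988]
scene (335, 210) [0.518  0.2164 0.0563]
scene (306, 245) [0.5985 0.0744 0.0193]
side (318, 222) [ 0.5565 -0.0869  0.0472]
side (280, 345) [ 0.2007 -0.3054  0.0166]
side (268, 207) [0.4485 0.0369 0.0962]
scene ((557.6141357421875, -80.12936401367188), (180.43272399902344, 135.92709350585938), 89.03459167480469) [[488.1000061035156, -169.1999969482422], [624.0, -171.5], [627.0999755859375, 8.899999618530273], [491.20001220703125, 11.199999809265137]]
scene ((275.9476013183594, -340.453125), (209.7288055419922, 121.53441619873047), 77.96984100341797) [[194.6999969482422, -430.29998779296875], [313.5, -455.70001220703125], [357.20001220703125, -250.60000610351562], [238.39999389648438, -225.1999969482422]]
side ((554.572021484375, -85.85569763183594), (182.62123107910156, 133.64337158203125), 89.00464630126953) [[486.20001220703125, -176.0], [619.7999877929688, -178.3000030517578], [623.0, 4.300000190734863], [489.29998779296875, 6.599999904632568]]
```

View pics/crop0.png

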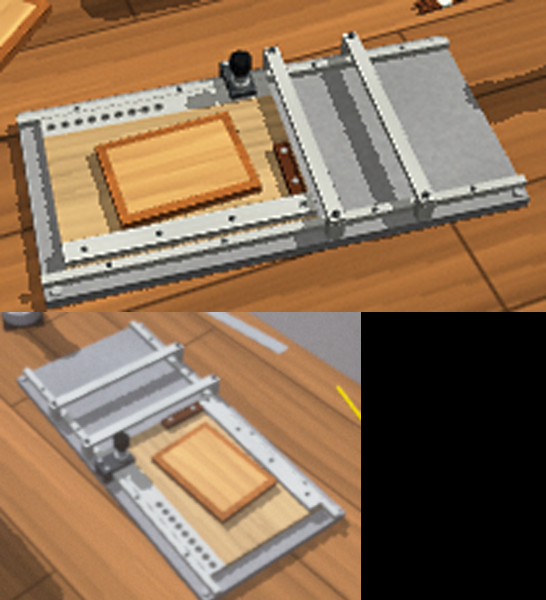

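The crop confirms it. The board on the carriage is about 180 x 135 mm, with the black knob at scene (283,203) and the dark end stop at (302,245). I'll rise, turn and move over the jig for a wrist view.

Emit:
step_arm --pt "0.175 0 0 -12 0 0 -1" --pt "0.175 0 0 -12 0 0 -1" --pt "0.175 0 0 -12 0 0 -1" --pt "0.175 0 0 -12 0 0 -1" --pt "0.175 0 0 -12 0 0 -1" --pt "0.175 0 0 -12 0 0 -1" --pt "0.175 0 0 -12 0 0 -1"

```text
t: 1.08
tcp_pos: [0.2034, 0.5636, 0.3137]
orientation: [-0.706, 0.017, 0.708, 0.012]
ft_force: [-0.1, -0.4, -0.7]
gripper_width: 0.999
```

Emit:
step_arm --pt "0 0 0 0 55 -25 -1" --pt "0 0 0 0 55 -25 -1" --pt "0 0 0 0 55 -25 -1" --pt "0 0 0 0 55 -25 -1" --pt "0 0 0 0 55 -25 -1" --pt "0 0 0 0 55 -25 -1" --pt "0 0 0 0 55 -25 -1" --pt "0 0 0 0 55 -25 -1" --pt "0 0 0 0 55 -25 -1" --pt "0 0 0 0 55 -25 1"

```text
t: 2.33
tcp_pos: [0.4338, -0.0102, 0.3169]
orientation: [0.707, -0.015, -0.707, -0.009]
ft_force: [0.5, 1.1, 0.6]
gripper_width: 0.817
```

```bash
cat >> h.py <<'E'
def st():
    s=bot.read_state(); print('t',round(float(s['t']),2),'tcp',np.round(np.array(s['tcp_pos'])*1000,1),'F',np.round(s['ft_force'],1),'w',round(float(s['gripper_width']),3),'q',np.round(s['q'],2))
    return s
RT=np.array([[0,0,-1],[0,-1,0],[-1,0,0.]])
def to(p,yaw=0,R=None):
    "tool-frame turn and shift (mm) to reach world p (m) with base orientation RT yawed by yaw"
    s=bot.read_state(); R0=Ro.from_quat(s['orientation']).as_matrix()
    T=Ro.from_euler('z',yaw).as_matrix()@RT
    print('turn',Ro.from_matrix(R0.T@T).as_rotvec().round(3),'shift',(R0.T@(np.array(p)-s['tcp_pos'])*1000).round(1))
E
python3 - <<'E'
from h import *
st();to([.5,-.06,.33])
grab('wrist','w0.png')
E
```

```text
t 2.33 tcp [433.8 -10.2 316.9] F [0.5 1.1 0.6] w 0.817 q [ 0.45 -0.38 -0.13  0.01 -1.82 -0.49]
turn [-0.033 -0.001 -0.009] shift [-12.6  47.6 -67.9]
```

View pics/w0.png

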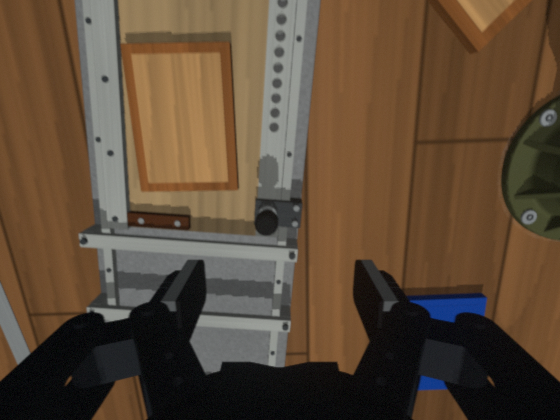

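The wrist view shows the blank at (180,118), the fence strip at u≈115, the dark end stop at (158,220) and the knob at (266,220). Next I'll measure the edges in this view.

```bash
cat > meas.py <<'E'
from h import *
def fitline(p): 
    vx,vy,x,y=cv2.fitLine(p.astype(np.float32),cv2.DIST_HUBER,0,.5,.01).ravel(); return np.array([vx,vy]),np.array([x,y])
def measure(f,dz=0):
    hsv=cv2.cvtColor(f['image'],cv2.COLOR_RGB2HSV).astype(int); P=cloud(f); Z=P[...,2]
    wood=(hsv[...,1]>85)&(hsv[...,0]<25)
    near=(P[...,0]>.42)&(P[...,0]<.72)&(P[...,1]<.07)&(P[...,1]>-.26)
    m=(near&wood&(Z>.0385)&(Z<.052)).astype(np.uint8)
    m=cv2.morphologyEx(m,cv2.MORPH_OPEN,np.ones((3,3),np.uint8))
    c=max(cv2.findContours(m,0,1)[0],key=cv2.contourArea)[:,0]
    W=ray(f,c,.045)[:,:2]*1000
    r=cv2.minAreaRect(W.astype(np.float32)); 
    print('blank ctr',np.round(r[0],1),'size',np.round(r[1],1),'ang',round(r[2],2),cv2.boxPoints(r).round(1).tolist())
    return P,hsv,Z,m
E
python3 - <<'E'
from meas import *
st();f=grab('wrist','w1.png');P,hsv,Z,m=measure(f)
# z profiles along a row
for v in (90,150): print([(u,int(hsv[v,u,0]),int(hsv[v,u,1]),int(hsv[v,u,2]),round(float(Z[v,u])*1000)) for u in range(80,140,3)])
print([(v,int(hsv[v,160,1]),int(hsv[v,160,2]),round(float(Z[v,160])*1000)) for v in range(185,232,2)])
print(-f['R'].T@f['t'])
k=(Z>.085)&(Z<.105)&(hsv[...,2]<90)&(P[...,0]<.6)&(P[...,1]<.2)&(P[...,1]>-.1); v,u=np.nonzero(k[150:250,230:310]); print('knob px',u.mean()+230,v.mean()+150,len(u),ray(f,[u.mean()+230,v.mean()+150],.095)*1000)
E
```

```text
t 2.38 tcp [434.8 -16.7 316.5] F [-2.2  0.9 -1.4] w 0.738 q [ 0.44 -0.37 -0.13  0.01 -1.82 -0.48]
blank ctr [552.7 -82.8] size [179.  129.8] ang 89.09 [[486.3999938964844, -171.1999969482422], [616.2000122070312, -173.3000030517578], [619.0, 5.699999809265137], [489.20001220703125, 7.699999809265137]]
[(80, 15, 148, 114, -2), (83, 12, 83, 110, -3), (86, 90, 5, 110, 18), (89, 90, 2, 111, 15), (92, 36, 9, 148, 30), (95, 45, 10, 149, 27), (98, 48, 9, 144, 40), (101, 53, 7, 145, 41), (104, 90, 3, 98, 41), (107, 105, 25, 61, 42), (110, 53, 7, 137, 39), (113, 54, 9, 144, 41), (116, 48, 9, 147, 40), (119, 54, 10, 133, 41), (122, 20, 12, 62, 35), (125, 18, 99, 149, 29), (128, 13, 170, 120, 45), (131, 13, 173, 127, 44), (134, 13, 170, 132, 43), (137, 16, 129, 168, 44)]
[(80, 14, 145, 109, -1), (83, 14, 151, 108, -1), (86, 14, 150, 104, 0), (89, 14, 30, 93, -1), (92, 90, 5, 111, 17), (95, 70, 6, 118, 18), (98, 53, 8, 134, 29), (101, 60, 4, 118, 29), (104, 54, 8, 150, 39), (107, 48, 9, 146, 40), (110, 54, 9, 145, 41), (113, 50, 10, 149, 41), (116, 60, 8, 150, 40), (119, 50, 10, 149, 41), (122, 50, 10, 148, 40), (125, 60, 12, 65, 36), (128, 18, 91, 115, 28), (131, 18, 100, 156, 29), (134, 18, 104, 145, 29), (137, 13, 172, 123, 43)]
[(185, 131, 161, 44), (187, 131, 164, 45), (189, 129, 160, 44), (191, 165, 133, 45), (193, 165, 130, 43), (195, 168, 129, 43), (197, 169, 130, 459), (199, 105, 160, 28), (201, 100, 164, 29), (203, 100, 165, 28), (205, 103, 164, 29), (207, 100, 163, 29), (209, 102, 163, 28), (211, 100, 158, 29), (213, 102, 108, 29), (215, 97, 108, 29), (217, 102, 107, 28), (219, 108, 71, 30), (221, 200, 28, 39), (223, 164, 70, 40), (225, 171, 73, 40), (227, 157, 73, 41), (229, 162, 74, 41), (231, 153, 70, 40)]
[ 0.43154392 -0.08877262  0.45858989]
knob px 267.9819004524887 230.00452488687785 442 [[450.65826597  39.24413121  95.        ]]
```

```bash
cat >> meas.py <<'E'
def stops(f,rows,cols,umax,vmin):
    P=cloud(f); Z=P[...,2]; hsv=cv2.cvtColor(f['image'],cv2.COLOR_RGB2HSV).astype(int)
    a=(hsv[...,1]<40)&(hsv[...,2]>100)&(Z>.036)&(Z<.048)
    e=[(np.nonzero(a[v,:umax])[0].max()+.5,v) for v in rows if a[v,:umax].any()]
    d,p=fitline(ray(f,e,.042)[:,:2]*1000)
    b=(hsv[...,2]<100)&(hsv[...,1]>130)&(Z>.037)&(Z<.048)
    s=[(u,vmin+np.nonzero(b[vmin:vmin+45,u])[0].min()-.5) for u in cols if b[vmin:vmin+45,u].any()]
    d2,p2=fitline(ray(f,s,.042)[:,:2]*1000)
    d=d*np.sign(d[1]); d2=d2*np.sign(d2[0])
    t=np.linalg.solve(np.c_[d,-d2],p2-p); c=p+d*t[0]
    yf=np.arctan2(-d[0],d[1]); ys=np.arctan2(d2[1],d2[0])
    print('corner',c.round(1),'yaw fence',yf.round(4),'yaw stop',ys.round(4),len(e),len(s))
    return c,yf
E
python3 - <<'E'
from meas import *
f=grab('wrist');measure(f)
c,y=stops(f,range(50,195),range(135,182),132,205)
R=np.array([[np.cos(y),-np.sin(y)],[np.sin(y),np.cos(y)]])
J=c-R@[90,15]
print('jig',J,'knob exp',J+R@[-104,0],'home',J+R@[25,-75])
hc=[J+R@v for v in ([90,15],[90,-165],[-40,-165],[-40,15])];print(np.round(hc,1).tolist())
print('push +x start', J+R@[-75,-85])
to([*(J+R@[-82,-90])/1000,.2],y)
E
```

```text
blank ctr [552.7 -82.7] size [179.  129.9] ang 89.09 [[486.29998779296875, -171.1999969482422], [616.2000122070312, -173.1999969482422], [619.0, 5.699999809265137], [489.1000061035156, 7.800000190734863]]
corner [644.7  33.3] yaw fence -0.1084 yaw stop -0.1177 145 47
jig [553.60270268  28.13286032] knob exp [450.21274097  39.38079019] home [570.34457098 -49.13103753]
[[644.7, 33.3], [625.2, -145.6], [496.0, -131.6], [515.5, 47.4]]
push +x start [469.84961453 -48.25706282]
turn [ 0.068  0.    -0.01 ] shift [116.7  38.8 -30.3]
```

The knob's predicted position (450.2, 39.4) matches the measured one (450.7, 39.2), so the jig pose is good with yaw about -0.11. The blank measures 179x130, which also checks. I'll shut the fingers and go beside its near long edge.

```bash
cat >> h.py <<'E'
YAW=-.110
Rj=Ro.from_euler('z',YAW).as_matrix()[:2,:2]; J=np.array([.5536,.0281])
def jig(x,y,z): return [*(J+Rj@np.array([x,y])/1000),z/1000]
def tj(x,y,z): to(jig(x,y,z),YAW)
def wj():
    s=st(); print('jig xy',(Rj.T@(np.array(s['tcp_pos'])[:2]-J)*1000).round(1),'Fj',(Rj.T@np.array(s['ft_force'])[:2]).round(1))
E
python3 - <<'E'
from h import *
wj();tj(-88,-105,150)
E
```

```text
t 2.48 tcp [433.8 -11.2 316.3] F [ 0.   1.1 -0. ] w 0.558 q [ 0.45 -0.38 -0.13  0.01 -1.82 -0.49]
jig xy [-114.8  -52.3] Fj [-0.1  1.1]
turn [ 0.069  0.    -0.01 ] shift [166.8  52.7 -23.1]
```

Emit:
step_arm --pt "0.035 0 -0.005 40 13 -6 1" --pt "0.035 0 -0.005 42 13 -6 1" --pt "0 0 0 42 13 -6 1" --pt "0 0 0 42 13 -6 1" --pt "0 0 0 0 0 0 1" --pt "0 0 0 0 0 0 1"

```text
t: 3.22
tcp_pos: [0.4542, -0.0611, 0.1477]
orientation: [0.707, -0.036, -0.705, -0.038]
ft_force: [-0.4, 0.1, -0.5]
gripper_width: 0.002
```

```bash
python3 - <<'E'
from h import *
wj();tj(-88,-105,36)
E
```

```text
t 3.23 tcp [454.2 -61.1 147.7] F [-0.4  0.1 -0.5] w 0.002 q [ 0.31 -0.35 -0.41 -0.   -1.5  -0.41]
jig xy [-89.  -99.6] Fj [-0.4  0.1]
turn [ 0.005 -0.003  0.003] shift [111.7   5.7  -0.6]
```

Emit:
step_arm --pt "0 0 0 40 5 0 1" --pt "0 0 0 40 0 0 1" --pt "0 0 0 22 0 0 1" --pt "0 0 0 8 0 0 1" --pt "0 0 0 0 0 0 1"

```text
t: 3.85
tcp_pos: [0.4609, -0.0609, 0.0463]
orientation: [0.714, -0.033, -0.699, -0.037]
ft_force: [0.1, -0.9, -1.0]
gripper_width: -0.0
```

```bash
python3 - <<'E'
from h import *
wj();tj(-88,-105,36);f=grab('wrist','w2.png')
E
```

```text
t 3.85 tcp [460.9 -60.9  46.3] F [ 0.1 -0.9 -1. ] w -0.0 q [ 0.31 -0.3  -0.56  0.   -1.29 -0.41]
jig xy [-82.3 -98.7] Fj [ 0.2 -0.9]
turn [ 0.011 -0.02   0.007] shift [10.1  6.4  5.9]
```

View pics/w2.png

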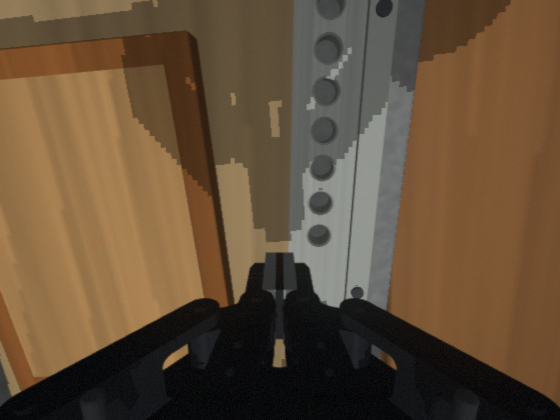

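The fingertips at (280,260) are clear of the blank's near edge at (215,270). I'll go down the last bit, then push towards +x in small steps while watching the force.

Emit:
step_arm --pt "0.005 -0.02 0 10 3 5 1" --pt "0 0 0 0 0 0 1"

```text
t: 4.15
tcp_pos: [0.457, -0.0631, 0.0381]
orientation: [0.707, -0.034, -0.705, -0.04]
ft_force: [0.2, -1.1, -1.2]
gripper_width: 0.002
```

Emit:
step_arm --pt "0 0 0 0 0 -4 1" --pt "0 0 0 0 0 -4 1" --pt "0 0 0 0 0 -4 1" --pt "0 0 0 0 0 -4 1" --pt "0 0 0 0 0 -4 1"

```text
t: 4.78
tcp_pos: [0.4788, -0.0655, 0.039]
orientation: [0.708, -0.034, -0.704, -0.04]
ft_force: [-0.1, 0.4, 0.5]
gripper_width: 0.0
```

```bash
python3 - <<'E'
from h import *
wj();tj(-60,-105,36)
E
```

```text
t 4.78 tcp [478.8 -65.5  39. ] F [-0.1  0.4  0.5] w 0.0 q [ 0.28 -0.22 -0.51 -0.01 -1.27 -0.38]
jig xy [ -64.  -101.2] Fj [-0.1  0.4]
turn [ 0.006 -0.004  0.009] shift [ 2.9  3.8 -4. ]
```

Emit:
step_arm --pt "0 0 0 2 0 -3 1" --pt "0 0 0 0 0 -3 1" --pt "0 0 0 0 0 -3 1"

```text
t: 5.15
tcp_pos: [0.4871, -0.0667, 0.0386]
orientation: [0.707, -0.034, -0.706, -0.039]
ft_force: [-2.7, 0.6, 3.4]
gripper_width: -0.002
```

Emit:
step_arm --pt "0 0 0 0 0 -2 1" --pt "0 0 0 0 0 -2 1" --pt "0 0 0 0 0 -2 1"

```text
t: 5.52
tcp_pos: [0.4892, -0.067, 0.0386]
orientation: [-0.703, 0.034, 0.71, 0.039]
ft_force: [-15.2, 5.9, 13.2]
gripper_width: -0.002
```

```bash
python3 - <<'E'
from meas import *
wj();f=grab('wrist','w3.png');
E
```

```text
t 5.53 tcp [489.2 -67.   38.6] F [-15.2   5.9  13.2] w -0.002 q [ 0.27 -0.18 -0.47 -0.01 -1.28 -0.37]
jig xy [ -53.6 -101.6] Fj [-15.8   4.2]
```

View pics/w3.png

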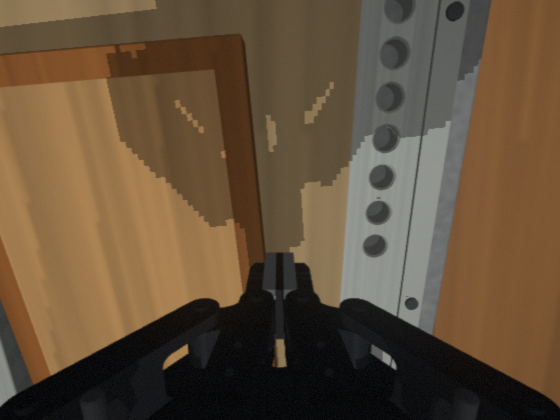

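The tip reached the edge but is riding on it: Fz is +13 N and only about 6 mm of finger is below the blank's top. I'll back off, go lower and push again.

Emit:
step_arm --pt "0 0 0 -1 0 8 1" --pt "0 0 0 0 0 4 1" --pt "0 0 0 4 0 0 1" --pt "0 0 0 2 0 0 1" --pt "0 0 0 0 0 0 1"

```text
t: 6.2
tcp_pos: [0.4775, -0.0656, 0.0325]
orientation: [-0.703, 0.034, 0.709, 0.039]
ft_force: [0.8, 0.1, -0.8]
gripper_width: -0.003
```

```bash
python3 - <<'E'
from meas import *
wj();tj(-66,-98,33);f=grab('wrist');measure(f)
E
```

```text
t 6.2 tcp [477.5 -65.6  32.5] F [ 0.8  0.1 -0.8] w -0.003 q [ 0.28 -0.21 -0.51 -0.01 -1.27 -0.38]
jig xy [ -65.3 -101.5] Fj [0.8 0.2]
turn [0.007 0.008 0.007] shift [-0.5 -3.5  0.7]
blank ctr [542.9 -87.5] size [192.  106.9] ang 69.74 [[459.6000061035156, -159.0], [559.7999877929688, -196.0], [626.2999877929688, -15.899999618530273], [526.0, 21.100000381469727]]
```

Emit:
step_arm --pt "0 0.008 0 0 -8 0 1" --pt "0 0 0 0 -8 -2 1" --pt "0 0 0 0 0 -3 1" --pt "0 0 0 0 0 -3 1" --pt "0 0 0 0 0 -2 1"

```text
t: 6.88
tcp_pos: [0.4869, -0.048, 0.0321]
orientation: [-0.704, 0.033, 0.709, 0.039]
ft_force: [-5.6, 2.5, 3.4]
gripper_width: 0.0
```

Emit:
step_arm --pt "0 0 0 0 0 -2 1" --pt "0 0 0 0 0 -2 1"

```text
t: 7.12
tcp_pos: [0.4892, -0.0476, 0.0318]
orientation: [-0.702, 0.033, 0.711, 0.039]
ft_force: [-8.1, 2.4, 4.3]
gripper_width: 0.002
```

```bash
python3 - <<'E'
from meas import *
wj();tj(-50,-85,33)
E
```

```text
t 7.12 tcp [489.2 -47.6  31.8] F [-8.1  2.4  4.3] w 0.002 q [ 0.3  -0.17 -0.48 -0.01 -1.27 -0.4 ]
jig xy [-55.7 -82.3] Fj [-8.3  1.5]
turn [0.009 0.013 0.008] shift [-1.3  2.7 -5.6]
```

Emit:
step_arm --pt "0 0.01 0 0 0 -4 1" --pt "0 0 0 0 0 -4 1"

```text
t: 7.38
tcp_pos: [0.4938, -0.0472, 0.0316]
orientation: [-0.702, 0.032, 0.711, 0.038]
ft_force: [-15.9, 4.1, 11.8]
gripper_width: 0.002
```

```bash
python3 - <<'E'
from meas import *
wj();tj(-50,-85,33)
f=grab('wrist','w4.png');g=grab('side','s4.png');e=grab('scene','c4.png')
a=cv2.imread('pics/side0.png')[150:290,230:390];b=g['image'][150:290,230:390,::-1]
c=e['image'][180:300,190:400,::-1]
r=lambda i,s:cv2.resize(i,s,interpolation=cv2.INTER_CUBIC)
cv2.imwrite('pics/m4.png',np.vstack([np.hstack([r(f['image'][:,:,::-1],(400,300)),r(c,(400,300))]),np.hstack([r(a,(400,300)),r(b,(400,300))])]))
E
```

```text
t 7.38 tcp [493.8 -47.2  31.6] F [-15.9   4.1  11.8] w 0.002 q [ 0.3  -0.16 -0.47 -0.01 -1.27 -0.4 ]
jig xy [-51.2 -81.4] Fj [-16.3   2.4]
turn [0.01  0.013 0.008] shift [-1.4  3.6 -1.2]
```

View pics/m4.png

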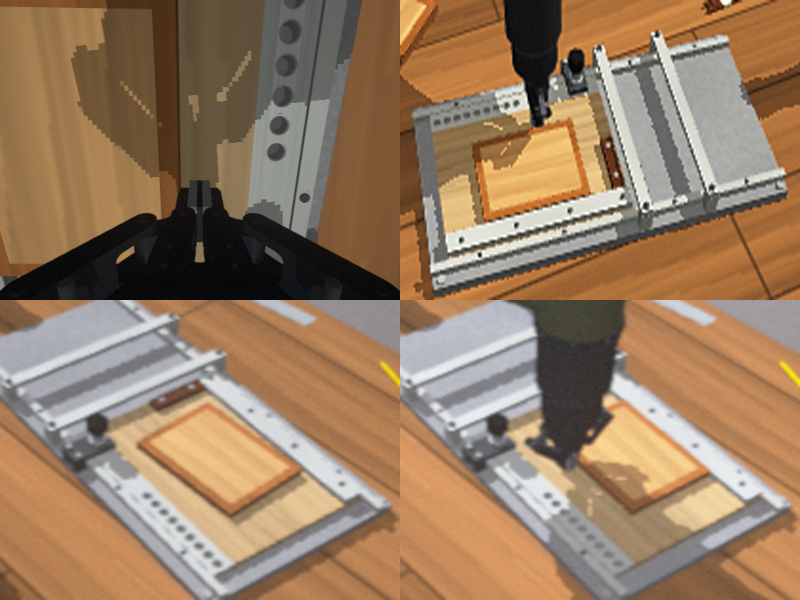

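The blank moved and swung nearly flush with the fence: in the wrist panel its edge at u≈180 runs almost parallel to the bar. I'll back off, rise and measure the remaining gap.

Emit:
step_arm --pt "0 0 0 0 0 15 1" --pt "0 0 0 -30 0 10 1" --pt "0 0 0 -60 0 10 1" --pt "0 0 0 -60 0 10 1" --pt "0 0 0 -60 0 0 1" --pt "0 0 0 0 0 0 1"

```text
t: 8.28
tcp_pos: [0.4508, -0.0444, 0.249]
orientation: [-0.702, 0.032, 0.711, 0.038]
ft_force: [0.8, -0.1, -0.7]
gripper_width: 0.003
```

```bash
python3 - <<'E'
from meas import *
wj()
f=grab('wrist','w5.png')
P,hsv,Z,m=measure(f)
cs=proj(f,[jig(90,15,42),jig(90,-165,42),jig(-40,-165,45),jig(-40,15,45),jig(5,15,42)]); print(cs.round(1))
E
```

```text
t 8.28 tcp [450.8 -44.4 249. ] F [ 0.8 -0.1 -0.7] w 0.003 q [ 0.34 -0.34 -0.22 -0.01 -1.7  -0.44]
jig xy [-94.2 -83.3] Fj [0.8 0. ]
blank ctr [566.4 -86.9] size [178.3 129.8] ang 83.8 [[492.29998779296875, -168.5], [621.2999877929688, -182.60000610351562], [640.5999755859375, -5.300000190734863], [511.6000061035156, 8.699999809265137]]
[[122.4 262.2]
 [ 99.2 103.9]
 [225.  105.5]
 [230.7 263.9]
 [193.6 262.6]]
```

View pics/w5.png

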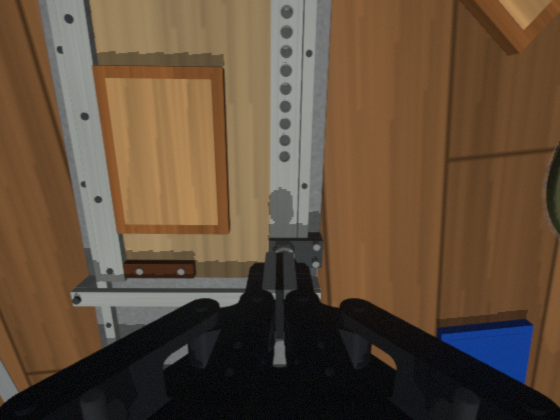

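The blank is now flush with the fence: yaw -0.108, corner at jig x=90.1. It has about 39 mm to go in +y. Next is a push on its -y end.

```bash
python3 - <<'E'
from h import *
tj(30,-230,120)
E
```

```text
turn [0.011 0.017 0.007] shift [ 122.9  149.1 -125.6]
```

Emit:
step_arm --pt "0.011 0.017 0.007 0 48 -40 1" --pt "0 0 0 30 48 -40 1" --pt "0 0 0 45 48 -40 1" --pt "0 0 0 45 5 -5 1" --pt "0 0 0 0 0 0 1"

```text
t: 8.95
tcp_pos: [0.55, -0.1931, 0.126]
orientation: [-0.704, 0.037, 0.709, 0.038]
ft_force: [-0.2, -0.6, 0.4]
gripper_width: 0.004
```

```bash
python3 - <<'E'
from h import *
wj();tj(30,-230,33)
E
```

```text
t 8.95 tcp [ 550.  -193.1  126. ] F [-0.2 -0.6  0.4] w 0.004 q [ 0.    0.02 -0.13 -0.   -1.43 -0.11]
jig xy [  20.7 -220.2] Fj [-0.1 -0.6]
turn [0.004 0.007 0.002] shift [92.9 10.  -9.9]
```

Emit:
step_arm --pt "0 0.007 0 30 8 -8 1" --pt "0 0 0 30 3 -3 1" --pt "0 0 0 22 0 0 1" --pt "0 0 0 6 0 0 1" --pt "0 0 0 0 0 0 1"

```text
t: 9.57
tcp_pos: [0.5633, -0.2042, 0.0448]
orientation: [0.709, -0.037, -0.703, -0.035]
ft_force: [-0.4, 0.5, 1.1]
gripper_width: -0.001
```

```bash
python3 - <<'E'
from h import *
wj();tj(30,-220,33)
E
```

```text
t 9.57 tcp [ 563.3 -204.2   44.8] F [-0.4  0.5  1.1] w -0.001 q [-0.01  0.09 -0.21  0.   -1.27 -0.09]
jig xy [  35.2 -229.9] Fj [-0.4  0.4]
turn [ 0.009 -0.009 -0.002] shift [11.7 -9.9  5.2]
```

Emit:
step_arm --pt "0 -0.009 0 10 0 4 1" --pt "0 0 0 3 0 0 1" --pt "0 0 0 0 -5 0 1" --pt "0 0 0 0 -5 0 1" --pt "0 0 0 0 -5 0 1"

```text
t: 10.2
tcp_pos: [0.5625, -0.1881, 0.0346]
orientation: [0.708, -0.037, -0.705, -0.035]
ft_force: [0.9, -0.3, 0.4]
gripper_width: 0.003
```

Emit:
step_arm --pt "0 0 0 0 -4 0 1" --pt "0 0 0 0 -4 0 1" --pt "0 0 0 0 -4 0 1" --pt "0 0 0 0 -4 0 1"

```text
t: 10.7
tcp_pos: [0.564, -0.1716, 0.0346]
orientation: [0.708, -0.037, -0.705, -0.034]
ft_force: [0.1, -1.9, -0.6]
gripper_width: -0.003
```

```bash
python3 - <<'E'
from h import *
wj();tj(30,-176,33)
E
```

```text
t 10.7 tcp [ 564.  -171.6   34.6] F [ 0.1 -1.9 -0.6] w -0.003 q [ 0.05  0.07 -0.24  0.   -1.25 -0.15]
jig xy [  32.2 -197.4] Fj [ 0.3 -1.9]
turn [ 0.009 -0.004 -0.003] shift [  1.5 -21.4   2. ]
```

Sliding at about 2 N, as expected. Continuing.

Emit:
step_arm --pt "0 0 0 1 -4 0 1" --pt "0 0 0 0 -4 0 1" --pt "0 0 0 0 -4 0 1" --pt "0 0 0 0 -3 0 1"

```text
t: 11.2
tcp_pos: [0.566, -0.1564, 0.0346]
orientation: [0.708, -0.037, -0.704, -0.034]
ft_force: [0.1, -2.9, 0.7]
gripper_width: 0.0
```

Emit:
step_arm --pt "0 0 0 0 -2.5 0 1" --pt "0 0 0 0 -2.5 0 1"

```text
t: 11.45
tcp_pos: [0.5666, -0.151, 0.0345]
orientation: [0.708, -0.037, -0.704, -0.034]
ft_force: [-0.4, -2.6, 0.9]
gripper_width: -0.002
```

Emit:
step_arm --pt "0 0 0 0 -2 0 1" --pt "0 0 0 0 -2 0 1"

```text
t: 11.7
tcp_pos: [0.5664, -0.1479, 0.0346]
orientation: [0.708, -0.038, -0.705, -0.033]
ft_force: [-2.2, -10.6, 0.8]
gripper_width: 0.001
```

```bash
python3 - <<'E'
from h import *
wj();tj(30,-176,33)
E
```

```text
t 11.7 tcp [ 566.4 -147.9   34.6] F [ -2.2 -10.6   0.8] w 0.001 q [ 0.09  0.06 -0.26  0.01 -1.25 -0.2 ]
jig xy [  32.  -173.6] Fj [ -1.  -10.8]
turn [ 0.009 -0.004 -0.007] shift [1.6 2.4 2. ]
```

Emit:
step_arm --pt "0 0 0 0 -2 0 1" --pt "0 0 0 0 8 0 1" --pt "0 0 0 -40 4 0 1" --pt "0 0 0 -40 0 0 1" --pt "0 0 0 -30 -40 40 1" --pt "0 0 0 0 -40 40 1" --pt "0 0 0 0 0 0 1"

```text
t: 12.58
tcp_pos: [0.4917, -0.0681, 0.1431]
orientation: [-0.705, 0.037, 0.707, 0.036]
ft_force: [0.9, 0.3, -0.2]
gripper_width: 0.003
```

```bash
python3 - <<'E'
from meas import *
wj();tj(-68,-75,33)
f=grab('wrist','w6.png');measure(f)
E
```

```text
t 12.57 tcp [491.7 -68.1 143.1] F [ 0.9  0.3 -0.2] w 0.003 q [ 0.27 -0.23 -0.33  0.   -1.48 -0.37]
jig xy [ -51.  -102.4] Fj [0.9 0.4]
turn [ 0.008  0.002 -0.002] shift [110.  -27.7  16.5]
blank ctr [568.7 -50.2] size [174.8 129.3] ang 84.3 [[495.70001220703125, -130.6999969482422], [624.4000244140625, -143.5], [641.7999877929688, 30.399999618530273], [513.0999755859375, 43.20000076293945]]
```

Emit:
step_arm --pt "0 0 0 0 -14 9 1" --pt "0 0 0 35 -14 9 1" --pt "0 0 0 35 0 3 1" --pt "0 0 0 30 0 3 1" --pt "0 0 0 8 0 2 1" --pt "0 0 0 2 0 0 1"

```text
t: 13.38
tcp_pos: [0.4718, -0.0392, 0.0307]
orientation: [-0.706, 0.038, 0.706, 0.038]
ft_force: [0.1, 0.4, 0.4]
gripper_width: -0.001
```

```bash
python3 - <<'E'
from meas import *
wj();tj(-60,-75,33)
E
```

```text
t 13.38 tcp [471.8 -39.2  30.7] F [0.1 0.4 0.4] w -0.001 q [ 0.34 -0.24 -0.54 -0.   -1.27 -0.45]
jig xy [-73.9 -75.8] Fj [0.  0.4]
turn [0.003 0.001 0.   ] shift [ -2.3  -0.8 -13.9]
```

Emit:
step_arm --pt "0 0 0 -2 0 -5 1" --pt "0 0 0 0 0 -5 1" --pt "0 0 0 0 0 -4 1" --pt "0 0 0 0 0 -3 1"

```text
t: 13.88
tcp_pos: [0.4923, -0.0411, 0.0362]
orientation: [0.708, -0.037, -0.705, -0.038]
ft_force: [0.7, 0.5, -0.2]
gripper_width: 0.003
```

Emit:
step_arm --pt "0 0 0 0 0 -3 1" --pt "0 0 0 0 0 -3 1"

```text
t: 14.12
tcp_pos: [0.4954, -0.0416, 0.0358]
orientation: [-0.705, 0.037, 0.707, 0.038]
ft_force: [-19.5, 6.5, 13.7]
gripper_width: 0.002
```

```bash
python3 - <<'E'
from meas import *
wj()
E
```

```text
t 14.12 tcp [495.4 -41.6  35.8] F [-19.5   6.5  13.7] w 0.002 q [ 0.32 -0.17 -0.47 -0.   -1.27 -0.43]
jig xy [-50.2 -75.6] Fj [-20.1   4.3]
```

Emit:
step_arm --pt "0 0 0 0 0 12 1" --pt "0 0 0 -40 10 10 1" --pt "0 0 0 -60 20 10 1" --pt "0 0 0 -60 20 10 1" --pt "0 0 0 -60 20 0 1" --pt "0 0 0 -20 0 0 1" --pt "0 0 0 0 0 0 1"

```text
t: 15.0
tcp_pos: [0.4442, -0.108, 0.2792]
orientation: [-0.706, 0.038, 0.706, 0.038]
ft_force: [-0.0, 0.5, -0.9]
gripper_width: -0.005
```

```bash
cat > chk.py <<'E'
from meas import *
wj()
f=grab('wrist','w7.png')
P,hsv,Z,m=measure(f)
pts=proj(f,[jig(90,15,42),jig(90,-165,42),jig(-40,-165,45),jig(-40,15,45),jig(5,15,42)]);print(pts.round(1))
x0,y0=np.maximum(pts.min(0).astype(int)-25,0);x1,y1=pts.max(0).astype(int)+25
cv2.imwrite('pics/w7c.png',cv2.resize(f['image'][y0:y1,x0:x1,::-1],None,fx=2.6,fy=2.6,interpolation=cv2.INTER_CUBIC));print(x0,y0)
E
python3 chk.py
```

```text
t 15.0 tcp [ 444.2 -108.   279.2] F [-0.   0.5 -0.9] w -0.005 q [ 0.21 -0.33 -0.16 -0.   -1.74 -0.31]
jig xy [ -93.8 -147.2] Fj [-0.1  0.5]
blank ctr [570.9 -40.5] size [195.9 130. ] ang 84.33 [[496.5, -131.60000610351562], [625.9000244140625, -144.5], [645.2000122070312, 50.5], [515.9000244140625, 63.400001525878906]]
[[142.9 296.8]
 [124.9 163.9]
 [233.6 164.8]
 [238.5 298.3]
 [205.6 297. ]]
99 138
```

View pics/w7c.png

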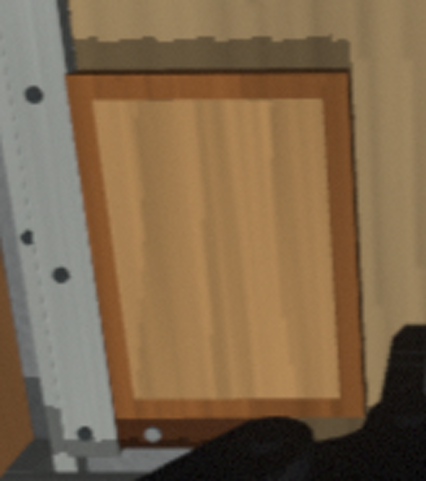

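The crop shows the long edge flush on the fence and the end against the dark stop, with no deck visible between them. The x-push had a small sideways drag, so I'll do one more light +y push to confirm contact.

```bash
python3 - <<'E'
from h import *
tj(30,-195,100)
E
```

```text
turn [ 0.004  0.003 -0.   ] shift [ 177.9   48.2 -124.4]
```

Emit:
step_arm --pt "0 0 0 20 20 -42 1" --pt "0 0 0 55 20 -42 1" --pt "0 0 0 55 10 -40 1" --pt "0 0 0 45 0 0 1" --pt "0 0 0 0 0 0 1"

```text
t: 15.68
tcp_pos: [0.5524, -0.1662, 0.1022]
orientation: [-0.702, 0.036, 0.71, 0.037]
ft_force: [-0.8, -0.3, 0.3]
gripper_width: -0.002
```

```bash
python3 - <<'E'
from h import *
wj();tj(30,-188,35)
E
```

```text
t 15.68 tcp [ 552.4 -166.2  102.2] F [-0.8 -0.3  0.3] w -0.002 q [ 0.05  0.01 -0.18 -0.   -1.39 -0.16]
jig xy [  20.1 -193.3] Fj [-0.7 -0.4]
turn [0.006 0.01  0.001] shift [ 67.1  -5.2 -10.6]
```

Emit:
step_arm --pt "0 0.01 0 30 0 -8 1" --pt "0 0 0 25 0 -2 1" --pt "0 0 0 10 0 0 1" --pt "0 0 0 4 0 0 1" --pt "0 0 0 0 -5 0 1" --pt "0 0 0 0 -5 0 1" --pt "0 0 0 0 -3 0 1" --pt "0 0 0 0 -3 0 1"

```text
t: 16.68
tcp_pos: [0.568, -0.15, 0.0424]
orientation: [0.711, -0.036, -0.701, -0.035]
ft_force: [-1.0, 0.2, 0.8]
gripper_width: -0.001
```

```bash
python3 - <<'E'
from h import *
wj()
E
```

```text
t 16.68 tcp [ 568.  -150.    42.4] F [-1.   0.2  0.8] w -0.001 q [ 0.09  0.06 -0.25  0.   -1.25 -0.19]
jig xy [  33.9 -175.5] Fj [-1.   0.1]
```

Emit:
step_arm --pt "0 0 0 0 4 0 1" --pt "0 -0.01 0 6 0 0 1" --pt "0 0 0 3 0 0 1" --pt "0 0 0 0 -3 0 1" --pt "0 0 0 0 -3 0 1" --pt "0 0 0 0 -3 0 1"

```text
t: 17.42
tcp_pos: [0.5673, -0.1468, 0.0323]
orientation: [-0.706, 0.037, 0.707, 0.034]
ft_force: [-3.4, -12.3, 1.0]
gripper_width: 0.004
```

```bash
python3 - <<'E'
from h import *
wj()
E
```

```text
t 17.43 tcp [ 567.3 -146.8   32.3] F [ -3.4 -12.3   1. ] w 0.004 q [ 0.09  0.07 -0.25  0.   -1.25 -0.19]
jig xy [  32.8 -172.4] Fj [ -2.  -12.6]
```

Contact with the end stop is confirmed: 12 N at the same position as before, within about 1 mm. Now to the knob.

Emit:
step_arm --pt "0 0 0 0 8 0 1" --pt "0 0 0 -40 3 0 1" --pt "0 0 0 -60 0 0 1" --pt "0 0 0 -40 -40 30 -0.2" --pt "0 0 0 0 -50 35 -0.2" --pt "0 0 0 0 -50 35 -0.2" --pt "0 0 0 0 -40 35 -0.2" --pt "0 0 0 0 0 0 -0.2"

```text
t: 18.42
tcp_pos: [0.4484, 0.0398, 0.1765]
orientation: [0.707, -0.035, -0.705, -0.037]
ft_force: [-0.2, -1.0, 0.3]
gripper_width: 0.604
```

```bash
python3 - <<'E'
from h import *
wj();tj(-104,0,130)
E
```

```text
t 18.43 tcp [448.4  39.8 176.5] F [-0.2 -1.   0.3] w 0.604 q [ 0.54 -0.38 -0.38 -0.   -1.56 -0.64]
jig xy [-1.059e+02  1.000e-01] Fj [-0.1 -1. ]
turn [ 0.008 -0.003  0.003] shift [46.5  0.2 -1.8]
```

Emit:
step_arm --pt "0.005 0 0 25 0 -2 -0.2" --pt "0 0 0 20 0 2 -0.2" --pt "0 0 0 0 0 0 -0.2"

```text
t: 18.8
tcp_pos: [0.4492, 0.0398, 0.1311]
orientation: [0.708, -0.036, -0.704, -0.039]
ft_force: [-0.6, 0.2, -0.4]
gripper_width: 0.602
```

```bash
python3 - <<'E'
from h import *
wj();tj(-104,0,66)
E
```

```text
t 18.8 tcp [449.2  39.8 131.1] F [-0.6  0.2 -0.4] w 0.602 q [ 0.54 -0.37 -0.46 -0.   -1.48 -0.64]
jig xy [-105.     0.2] Fj [-0.6  0.2]
turn [ 0.004 -0.005  0.005] shift [65.1  0.5 -0.7]
```

Emit:
step_arm --pt "0 0 0 20 0 0 -0.2" --pt "0 0 0 20 0 1 -0.2" --pt "0 -0.005 0 16 0 1 -0.2" --pt "0 0 0 5 0 0 -0.2" --pt "0 0 0 0 0 0 -0.2"

```text
t: 19.42
tcp_pos: [0.4502, 0.0386, 0.0717]
orientation: [0.708, -0.037, -0.705, -0.04]
ft_force: [0.4, 0.4, 0.3]
gripper_width: 0.604
```

```bash
python3 - <<'E'
from h import *
wj();tj(-104,0,66)
f=grab('side');e=grab('wrist')
r=lambda i:cv2.resize(i[:,:,::-1],(400,400),interpolation=cv2.INTER_CUBIC)
cv2.imwrite('pics/k1.png',np.hstack([r(f['image'][160:260,220:320]),r(e['image'][150:420,150:420])]))
E
```

```text
t 19.43 tcp [450.2  38.6  71.7] F [0.4 0.4 0.3] w 0.604 q [ 0.53 -0.34 -0.55 -0.   -1.36 -0.64]
jig xy [-104.    -0.9] Fj [0.3 0.4]
turn [ 0.001 -0.004  0.005] shift [ 5.7 -0.9  0.1]
```

View pics/k1.png

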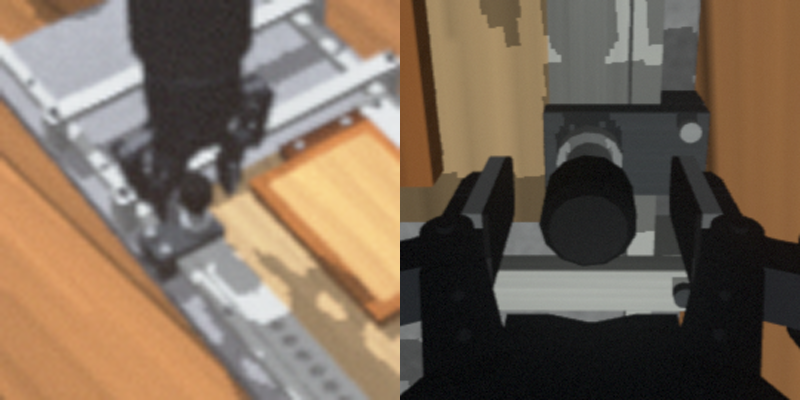

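The knob, at (590,215) in the right panel, stands centred between the open pads. I'll go down 5 mm and close.

Emit:
step_arm --pt "0 0 0 5 -1 0 -0.2" --pt "0 0 0 0 0 0 0.3" --pt "0 0 0 0 0 0 1" --pt "0 0 0 0 0 0 1" --pt "0 0 0 0 0 0 1" --pt "0 0 0 0 0 0 1" --squeeze 80

```text
t: 20.27
tcp_pos: [0.4516, 0.0401, 0.0685]
orientation: [0.709, -0.036, -0.703, -0.041]
ft_force: [1.0, -1.0, 0.4]
gripper_width: 0.309
```

```bash
python3 - <<'E'
from h import *
wj();tj(-104,0,66)
E
```

```text
t 20.27 tcp [451.6  40.1  68.5] F [ 1.  -1.   0.4] w 0.309 q [ 0.54 -0.34 -0.55 -0.   -1.35 -0.64]
jig xy [-102.7    0.7] Fj [ 1.1 -0.9]
turn [ 0.001 -0.008  0.007] shift [2.4 0.7 1.3]
```

Gripped. Now pull straight up.

Emit:
step_arm --pt "0 0 0 -3 0 0 1" --pt "0 0 0 -3 0 0 1" --pt "0 0 0 -3 0 0 1"

```text
t: 20.65
tcp_pos: [0.4515, 0.0401, 0.0734]
orientation: [0.709, -0.036, -0.704, -0.041]
ft_force: [8.7, -2.3, -10.9]
gripper_width: 0.314
```

```bash
python3 - <<'E'
from h import *
wj();tj(-103,0,84)
E
```

```text
t 20.65 tcp [451.5  40.1  73.4] F [  8.7  -2.3 -10.9] w 0.314 q [ 0.54 -0.34 -0.54 -0.   -1.36 -0.64]
jig xy [-102.8    0.7] Fj [ 8.9 -1.3]
turn [ 0.    -0.007  0.007] shift [-10.6   0.6   0.1]
```

Emit:
step_arm --pt "0 0 0 -4 0 -0.5 1" --pt "0 0 0 -4 0 -0.5 1" --pt "0 0 0 -4 0 0 1"

```text
t: 21.02
tcp_pos: [0.4514, 0.0401, 0.0795]
orientation: [0.707, -0.037, -0.705, -0.042]
ft_force: [10.2, -1.3, -12.7]
gripper_width: 0.312
```

```bash
python3 - <<'E'
from h import *
wj()
E
```

```text
t 21.02 tcp [451.4  40.1  79.5] F [ 10.2  -1.3 -12.7] w 0.312 q [ 0.53 -0.34 -0.53 -0.   -1.38 -0.64]
jig xy [-102.9    0.7] Fj [10.3 -0.2]
```

Emit:
step_arm --pt "0 0 0 -4 0 0 1" --pt "0 0 0 -4 0 0 1" --pt "0 0 0 -4 0 0 1"

```text
t: 21.4
tcp_pos: [0.4513, 0.0402, 0.0847]
orientation: [0.706, -0.037, -0.706, -0.042]
ft_force: [15.1, -2.0, -23.4]
gripper_width: 0.307
```

```bash
python3 - <<'E'
from h import *
wj()
E
```

```text
t 21.4 tcp [451.3  40.2  84.7] F [ 15.1  -2.  -23.4] w 0.307 q [ 0.53 -0.34 -0.52 -0.01 -1.39 -0.64]
jig xy [-103.     0.8] Fj [15.2 -0.3]
```

Emit:
step_arm --pt "0 0 0 -3 0 0 1" --pt "0 0 0 -3 0 0 1" --pt "0 0 0 -3 0 0 1" --pt "0 0 0 -3 0 0 1"

```text
t: 21.9
tcp_pos: [0.4513, 0.0401, 0.0846]
orientation: [-0.705, 0.037, 0.707, 0.043]
ft_force: [11.8, -2.3, -17.7]
gripper_width: 0.308
```

```bash
python3 - <<'E'
from meas import *
wj()
f=grab('side');e=grab('wrist');g=grab('scene');wj()
for n,F in (('side',f),('scene',g)):
    P=cloud(F)
    hsv=cv2.cvtColor(F['image'],cv2.COLOR_RGB2HSV).astype(int);print(n);measure(F)
r=lambda i:cv2.resize(i[:,:,::-1],(400,300),interpolation=cv2.INTER_CUBIC)
cv2.imwrite('pics/k2.png',np.vstack([np.hstack([r(f['image'][150:270,220:380]),r(e['image'])]),np.hstack([r(g['image'][180:300,200:360]),r(e['image'][220:420,220:420])])]))
E
```

```text
t 21.9 tcp [451.3  40.1  84.6] F [ 11.8  -2.3 -17.7] w 0.308 q [ 0.53 -0.34 -0.52 -0.01 -1.39 -0.64]
jig xy [-103.     0.7] Fj [11.9 -1. ]
t 22.05 tcp [451.3  40.2  84.6] F [ 11.8  -2.7 -17.8] w 0.31 q [ 0.53 -0.34 -0.52 -0.01 -1.39 -0.64]
jig xy [-103.     0.8] Fj [12.1 -1.4]
side
blank ctr [571.7 -42.2] size [200.3 132. ] ang 83.92 [[495.5, -134.8000030517578], [626.7999877929688, -148.8000030517578], [648.0, 50.400001525878906], [516.7000122070312, 64.4000015258789]]
scene
blank ctr [573.7 -34.5] size [199.6 132.3] ang 83.77 [[497.1000061035156, -126.5], [628.5999755859375, -140.89999389648438], [650.2999877929688, 57.599998474121094], [518.7999877929688, 71.9000015258789]]
```

View pics/k2.png

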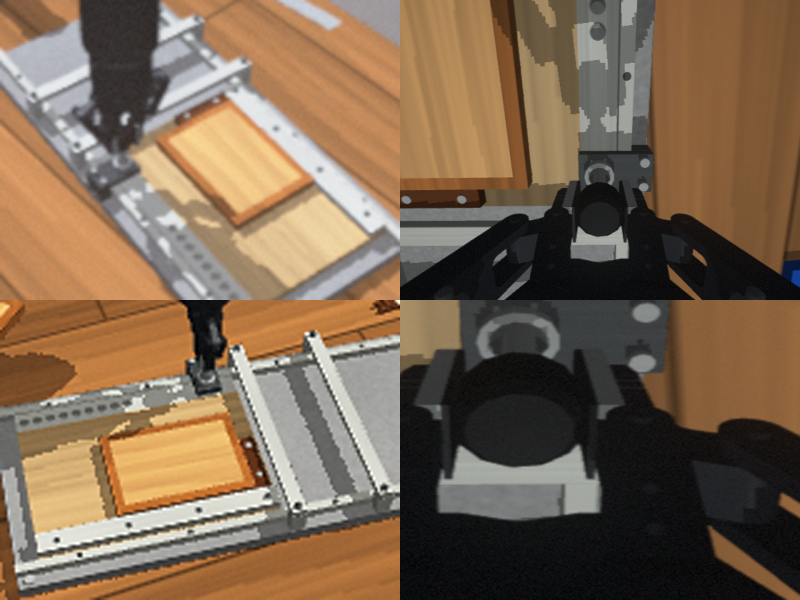

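The pictures show the knob gripped between the pads with the pin raised, the bracket's sleeve visible below it, and the blank still tight in the corner. The pull is steady at the upper stop, so I'm handing in.

```bash
python3 - <<'E'
from h import *
wj();bot.close_job();wj()
E
```

```text
t 22.05 tcp [451.3  40.2  84.6] F [ 11.8  -2.7 -17.8] w 0.31 q [ 0.53 -0.34 -0.52 -0.01 -1.39 -0.64]
jig xy [-103.     0.8] Fj [12.1 -1.4]
the job is handed in; nothing more can be done
the job is handed in; nothing more can be done
```

The job is handed in at 22 s of the 72 s allowed. The blank is against both stops, and the gripper is holding the knob up at the top of its travel.

**What I did:** With the plunger still seated, I pushed the blank flat onto the fence, then along it to the end stop. I pressed it once more in each direction, then gripped the knob and pulled it straight up.

**Last checks:**
- **Knob:** it rose 16.1 mm. The pull jumped to 23 N at the stop, then held steady at about 18 N without slipping.
- **Blank:** after the second fence push, its -y, fence-side corner was within about 1.3 mm of the calculated home spot. The last end-stop push met 12 N about 1 mm from where the first one did.
- **Carriage:** no shift is visible in the last pictures, but I did not measure it separately.

**What disagreed or went wrong:**
- The first fence push rode on the blank's edge with 13 N of upward force, so I backed off and repeated it lower.
- In the final images the outline merged with the end stop and came out about 200 mm long. The two fixed cameras also disagree by up to 8 mm, so they confirm contact by eye rather than to the millimetre.
- A sideways reading of about 12 N stayed while holding the knob; I did not find its cause.

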